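# Re-angle a swivel-base bench vise

### The job

On the bench stands a small vise on a round swivel base. First loosen its swivel lock (the black wing knob on the lug at the side of the base) by about a sixth of a turn anticlockwise, then swing the vise head until its pointer stands at the steel marker clip on the rim of the base, and turn the wing knob back clockwise until it is tight again. Do not shift the head before the lock is loose, and leave the marker clip where it is.

Things in the scene. Friction and masses are not known exactly. Their poses are not given: they have to be found in the camera images.
- vise_base: Fixed orange round vise base, 170 mm across, 28 mm high, white ticks every 15 degrees. Origin: on the vertical swivel axis at bench height, z up. On its -y side a lug (46 mm wide, 30 mm high) carries the black wing knob, axis at x 0, y -150 mm in this frame. The short lug with a hex bolt at +y is not for use.
- swivel_lock (a joint): Black wing knob, in rad: 0 tight (stop), grows anticlockwise seen from above, stop at 1.3; starts tight. Wing 54 mm long, 14 thick, 59 to 87 mm above the bench, on a 38 mm collar; at 0 it lies along the base's x axis and turns with the angle. Loose from 0.7 up: only then swing the head. Turning takes about 0.2 N m; it stays where left and does not rise.
- vise_head (a joint): Orange vise head on the base, in rad: direction of its pointer in the base frame, 0 = base +x, anticlockwise positive, -0.8 to 1.0. Takes 0.5 N m to swing and stays where left (the same with the lock tight, so do not nudge it then). Jaws (70 mm wide, top 105 mm above the bench) at and behind the axis; the jaw screw's T bar, opposite the pointer, 96 mm from the axis, is not the lock.
- anvil (a point): Middle of the vise head's anvil at 80 mm above the bench, 47 mm from the swivel axis on the pointer's side. Place to pinch from above: a straight block 30 mm wide, its length radial, free to pinch across its width from 30 to 65 mm from the axis; flanks from 50 mm to the flat top at 100 mm above the bench. Turns with the head.
- pointer (a point): Tip of the small steel pointer on the vise head below the anvil's end, 80 mm from the swivel axis, 36 mm above the bench. Turns with the head and shows its direction.
- mark (a point): Inner edge of a small steel clip (14 mm wide, top 37 mm above the bench) on the rim of the base, 80 mm from the swivel axis, 36 mm above the bench: the pointer tip coincides with it when the head is at the mark. It starts between 0.4 and 0.75 rad in the base frame and slides along the rim if knocked.

How it is judged (in metres and radians):
On the way, in this order (a step that is already met when the one before it is completed fails the run):
1. the lock knob is loosened before the head is swung (value of joint swivel_lock above 0.6 rad and distance of pointer from where it was at the start of the episode below 0.015 m), for 0.1 s.
2. with the lock loose, the head is swung to the marker clip (value of joint swivel_lock above 0.5 rad and horizontal distance between pointer and mark below 0.015 m), for 0.2 s.
3. the lock knob is tight again with the pointer at the clip (value of joint swivel_lock below 0.2 rad and horizontal distance between pointer and mark below 0.015 m), for 0.2 s.
At the end, for the whole second after the job is handed in: The pointer of the vise head is within 15 mm (about 10 degrees) of the marker clip, the wing knob is turned back to within 0.2 rad (11 degrees) of tight, and the clip is still within 12 mm of where it was (all of step 3); the robot touches nothing.
It fails at once if the marker clip is pushed along the rim by more than 12 mm (distance of mark from where it was at the start of the episode above 0.012 m).
It also fails if it takes over 53 s, if anything falls off the work surface, if the arm or the gripper's body presses on something with over 40 N, if the wrist force passes 120 N, or if a joint passes its speed limit or range.

### The arm

A 6-joint arm with a two-finger parallel gripper is mounted at the origin on the work surface. World frame = base frame: x ahead of the robot, y to its left, z up, the work surface at z = 0. Lengths are in m, angles in degrees, forces in N, time in s.
With the tool pointing down it reaches from about 0.35 to 0.85 m from the base axis. Payload 8.1 kg.
Tool frame: the origin (TCP) lies on the front face of the gripper's body, between the roots of the fingers; the fingertips stand 73 mm ahead of it and the grasp point (between the pads) lies 54 mm ahead of it; z points along the fingers, y is the line along which they close (so a half turn about z gives the same grasp; the last joint's range is limited). The gripper opens to 85 mm and grips with 20 to 120 N. Pads are 22 mm wide; open, the fingers measure 114 mm over their backs; the gripper's body (76 mm by 85 mm) begins 54 mm behind the grasp point. The pads swing forward as they close: fully open they stand 13 mm farther back than shut.
Start: joints at [-77.258, 7.471, 85.268, -0, 87.261, -4.893], TCP at [0.182, -0.572, 0.304] pointing down, gripper open.
Joint ranges: [-169.43, 169.43], [-51.17, 129.36], [1.28, 143.12], [-76.62, 256.62], [0, 156.53], [-152.29, 152.29]. Speed limits (degrees/s): [136.94, 136.94, 159.86, 180, 180, 180].

### API

Orientations are given as a 3x3 rotation matrix whose columns are the frame's x, y, z axes.
In Python, from station import bot, read_camera, regions_of, spot_point gives the robot as it stands.
- The arm moves only by the tool move_arm, never from a script. Its argument "deltas" is a list that holds one entry, the list of rows, each a list of 7 numbers: the shift along the tool's x, y, z normalised to -1 to 1, where 1 is 0.02 m, then the turn, a rotation vector about the tool's x, y, z normalised to -1 to 1, where 1 is 360 degrees, then the closure, from 0 (fully open) to 1 (shut). In form: [[[dx, dy, dz, ax, ay, az, claw], ...]]. A call has exactly 10 rows; each row shifts and turns the commanded pose from where the row before left it, along the tool's axes as they then stand; what a row does not reach is not made up. A row lasts 1/10 s, in which the tool goes at most 50 mm and 8.59 degrees, less where a joint would pass 70% of its speed; a pose out of reach is approached as far as the arm can. A call with a number of a shift or a turn outside -1 to 1 is refused whole. A call with a gripper value outside its range is refused whole. The fingers move at their own pace and stop on an object; "newtons" is the grip in N (left out, the last holds). Time passes only in rows, so rows that do not move let the fingers close, or fill a call up. It gives the time, the measured TCP pose, the force, the opening and the grip force at its end, in the units of the state.
- bot.get_state(): the state, without advancing time (a new reading comes with each control period).
- read_camera(name): name is "scene" or "top"; returns a dict with "pixels" (480x640x3 uint8, blue, green, red), "z_map" (480x640 float32, m along the optical axis (not along the pixel's ray), 0 where there is no reading), "camera_matrix" (3x3 intrinsics, pixels), "pose" (4x4, takes a point from camera to world coordinates). Camera axes: x right, y up, looking along -z (the intrinsics and any distortion apply to the point x, -y, -z); pixel columns grow to the right and rows downward; lengths in m; the calibration is good to about 2 mm. A picture is of the moment at which its call begins.
- bot.job_done(): hands the job in; it is judged then, once.
Trained networks look in a picture, given as the dict that the camera call returned (one of the last four; its "shot" number tells which), for a name from the list of things; names that differ only in an ending like _2 or _b are one class to them, and where a whole thing is asked for, a point or a joint stands for the part that bears it (a point fixed in the world has none). Each returns a list of dicts, best first, with "conf" (0 to 1); they miss things now and then, are a little off and sometimes report something else, mostly with a low value. They report only what shows in the picture. A call takes as long as a camera call.
- regions_of(name, picture): "pixels" (480x640 bool, what is visible of it) and "position" ([row, column] in pixels, amid what is visible of it).
- spot_point(name, picture): "position" ([row, column] in pixels: a listed point, or the origin of a listed thing).
The state is a dict: "time_s": time; "joint_positions": joint angles; "joint_velocities": joint speeds; "joint_efforts": joint torques, N m; "tool_pos": TCP position; "tool_rot": TCP orientation; "ft_force": force on the tool from outside, world axes, zero at the start; "torque": the same for the moment, N m; "finger_gap": finger opening in m; "grip_force": force on a finger pad.
Only numpy, scipy, OpenCV 4.12 (cv2) and the standard library are available. Lean on these libraries where they do the work, as an engineer would, in place of code of your own. Each camera call takes 0.05 s, during which the arm holds its last target. There are 200 camera calls.

## Working session

There is one attempt and no reset: what is moved stays moved. The work goes in short steps, Python scripts to look and compute and a tool call to move; the robot and the scene stay as the last step left them, time stands still between calls to the robot, and variables do not carry over. Pictures are saved under pics/ and viewed, at most 10 in all, crops included, and the job is handed in when it is done.

Besides the shell and the picture viewer there is one more tool, called as name([rows], argument=value, ...), one row to a line, values as JSON. move_arm: Moves the arm, as the interface text tells. Scaled input: -1 to 1 covers 0.02 m each way for a shift and 360 degrees each way for a turn. Its arguments: {"type":"object","properties":{"deltas":{"type":"array","items":{"type":"array","items":{"type":"array","items":{"type":"number","minimum":-1,"maximum":1}}}},"newtons":{"type":"number"}},"required":["deltas"]}

```bash
mkdir -p pics; ls
cat > h.py <<'E'
import numpy as np,cv2
from station import bot, read_camera, regions_of, spot_point
def ray(pic,rc):
    K=pic["camera_matrix"];T=pic["pose"];r,c=rc
    d=np.array([(c-K[0,2])/K[0,0],-(r-K[1,2])/K[1,1],-1.]);return T[:3,3],T[:3,:3]@d
def at_z(pic,rc,z):
    o,d=ray(pic,rc);return o+d*(z-o[2])/d[2]
def at_depth(pic,rc):
    o,d=ray(pic,rc);r,c=int(round(rc[0])),int(round(rc[1]));return o+d*pic["z_map"][r,c]
E
python3 - <<'E'
from h import *
np.set_printoptions(precision=4,suppress=True)
print({k:v for k,v in bot.get_state().items()})
for n in("top","scene"):
    p=read_camera(n);cv2.imwrite(f"pics/{n}0.png",p["pixels"]);print(n,p["pose"][:3,3])
    for t,z in(("vise_base",0),("anvil",.08),("pointer",.036),("mark",.036)):
        for q in spot_point(t,p)[:2]:print(t,q["conf"],q["position"],at_z(p,q["position"],z))
    for t in("swivel_lock","vise_head","vise_base","mark"):
        for q in regions_of(t,p)[:2]:print("R",t,q["conf"],q["position"],q["pixels"].sum(),at_depth(p,q["position"]))
E
```

```text
pics
{'time_s': 0.0, 'joint_positions': array([-77.2563,   7.5165,  85.3293,   0.0001,  87.2628,  -4.8928]), 'joint_velocities': array([ 0.005 , -0.0146, -0.0091,  0.0172, -0.0543, -0.0707]), 'joint_efforts': array([  0.002 , -56.9393, -50.0554,  -0.0002,   0.0147,  -0.    ]), 'tool_pos': array([ 0.1817, -0.5714,  0.3028]), 'tool_rot': array([[ 0.953 ,  0.303 , -0.0004],
       [ 0.303 , -0.953 ,  0.0018],
       [ 0.0002, -0.0019, -1.    ]]), 'ft_force': array([-0.9486, -0.201 ,  0.1106]), 'torque': array([-0.0177,  0.0228, -0.0438]), 'grip_force': 0.0, 'finger_gap': 0.08550510798224736}
top [ 0.484  -0.0127  0.7179]
vise_base 0.61 [252.2, 258.3] [0.5625 0.0779 0.    ]
anvil 0.73 [217.7, 266.5] [0.6039 0.0563 0.08  ]
pointer 0.93 [204.7, 282.2] [0.6324 0.0368 0.036 ]
mark 0.57 [198.4, 250.0] [0.6429 0.0869 0.036 ]
R vise_head 0.95 [250.6, 257.2] 5875 [0.5534 0.0664 0.1036]
R vise_base 0.75 [257.4, 263.8] 12060 [0.5437 0.057  0.1058]
R mark 0.69 [192.8, 251.7] 102 [0.6516 0.0841 0.037 ]
scene [0.9508 0.4121 0.43  ]
vise_base 0.76 [320.4, 354.8] [ 0.57   0.081 -0.   ]
anvil 0.61 [275.3, 326.7] [0.6051 0.0575 0.08  ]
pointer 0.63 [305.7, 296.1] [0.6399 0.0376 0.036 ]
mark 0.58 [324.6, 319.9] [0.6411 0.0857 0.036 ]
R swivel_lock 0.96 [227.0, 315.1] 797 [ 0.5201 -0.0601  0.0699]
R vise_head 0.58 [286.1, 362.6] 7567 [0.5871 0.104  0.0805]
R vise_base 0.83 [301.3, 357.5] 14167 [0.5803 0.0919 0.0455]
R mark 0.56 [331.6, 309.7] 218 [0.6597 0.0876 0.0365]
```

Run:
```python
import cv2
a=cv2.imread("pics/top0.png")[120:420,120:440];b=cv2.imread("pics/scene0.png")[160:460,180:500]
cv2.imwrite("pics/both.png",cv2.resize(cv2.hconcat([a,b]),(800,375)))
cv2.imwrite("pics/topc.png",cv2.resize(a,(800,600)) if 0 else cv2.resize(a,(640,600)))
```

```text
(no output)
```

View pics/both.png

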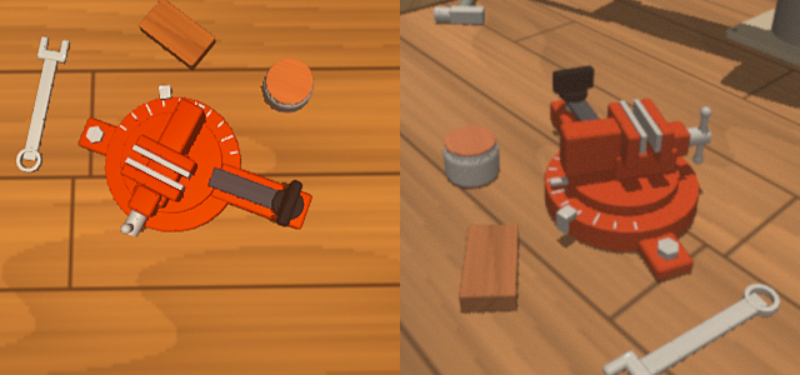

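View pics/topc.png

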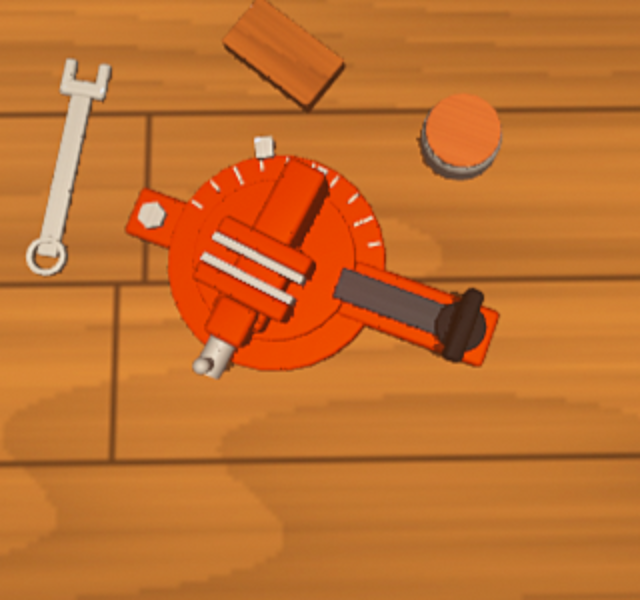

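The view shows the base centre near top pixel (252,258), the knob near (282,350) with its wing almost along world x, the clip near (194,252), and the head pointing between them, up and right. Next I'll refine these positions using depth.

```bash
cat > m.py <<'E'
from h import *
from scipy.optimize import least_squares
np.set_printoptions(precision=4,suppress=True)
def cloud(p):
    K=p["camera_matrix"];z=p["z_map"];r,c=np.mgrid[:480,:640]
    P=np.stack([(c-K[0,2])/K[0,0]*z,-(r-K[1,2])/K[1,1]*z,-z],-1)
    return P@p["pose"][:3,:3].T+p["pose"][:3,3]
def wing(p,c0=None):
    W=cloud(p);m=(p["pixels"].max(-1)<70)&(p["z_map"]>0)&(W[...,2]>.079)&(W[...,2]<.095)
    if c0 is not None:m&=np.hypot(W[...,0]-c0[0],W[...,1]-c0[1])<.05
    q=W[m][:,:2].astype(np.float32);(cx,cy),(w,h),a=cv2.minAreaRect(q)
    v=np.linalg.svd(q-q.mean(0),full_matrices=False)[2][0]
    return len(q),q.mean(0),(cx,cy),(w,h),np.degrees(np.arctan2(v[1],v[0]))%180
E
python3 - <<'E'
from m import *
for n in("top","scene"):
    p=read_camera(n);W=cloud(p);px=p["pixels"].astype(int)
    print(n,"wing",wing(p))
    org=(px[...,2]>120)&(px[...,1]<90)&(px[...,0]<60)
    D=np.hypot(W[...,0]-.5625,W[...,1]-.078)
    m=org&(W[...,2]>.022)&(W[...,2]<.033)&(D<.1)&(D>.05)
    q=W[m][:,:2];a=np.arctan2(q[:,1]-.078,q[:,0]-.5625);d=np.hypot(q[:,0]-.5625,q[:,1]-.078)
    e=[]
    for k in range(-36,36):
        s=(a>=k*np.pi/36)&(a<(k+1)*np.pi/36)
        if s.sum()>3: e.append(q[s][d[s].argmax()])
    e=np.array(e)
    f=least_squares(lambda c:np.hypot(*(e-c).T)-.085,[.5625,.078],loss="soft_l1",f_scale=.001)
    print("axis",f.x,len(e),np.median(abs(f.fun)))
    # anvil top
    m=org&(abs(W[...,2]-.1)<.004)
    m=cv2.morphologyEx(m.astype(np.uint8),cv2.MORPH_OPEN,np.ones((3,3)))>0
    m&=(W[...,0]>.575)
    q=W[m][:,:2].astype(np.float32)
    if len(q)>20:print("anvil",len(q),q.mean(0),cv2.minAreaRect(q))
    for t,z in(("pointer",.036),("mark",.036)):
        for s in spot_point(t,p)[:1]:print(t,s["conf"],at_z(p,s["position"],z))
E
```

```text
top wing (709, array([ 0.577 , -0.2572], dtype=float32), (0.6279120445251465, -0.016192644834518433), (0.938068687915802, 0.2651481628417969), np.float32(93.781876))
axis [0.5622 0.0749] 66 0.0009535180790451389
anvil 749 [0.5996 0.0406] ((0.6206788420677185, -0.19938549399375916), (0.050319768488407135, 0.5667756199836731), 4.425544738769531)
pointer 0.64 [0.6326 0.0374 0.036 ]
mark 0.68 [0.6435 0.0873 0.036 ]
scene wing (1329, array([-0.0638, -0.8322], dtype=float32), (-0.01766309142112732, -0.6376079320907593), (1.5436110496520996, 1.3407549858093262), np.float32(33.741024))
axis [0.5644 0.0771] 47 0.0006870934826940928
anvil 618 [0.6013 0.0621] ((0.5982334613800049, 0.060168445110321045), (0.03045313060283661, 0.05937843769788742), 62.633544921875)
pointer 0.73 [0.6384 0.0343 0.036 ]
mark 0.66 [0.6422 0.0818 0.036 ]
```

Run:
```python
from m import *
for n in("top","scene"):
    p=read_camera(n);W=cloud(p)
    print(n,wing(p,(.523,-.064)))
    m=(p["pixels"].max(-1)<70)&(np.hypot(W[...,0]-.523,W[...,1]+.064)<.05)&(W[...,2]>.04)
    q=W[m];print(len(q),q.min(0),q.max(0))
    for s in regions_of("swivel_lock",p)[:1]:
        q=W[s["pixels"]];print("seg",len(q),q.mean(0),np.percentile(q,[2,98],axis=0).ravel())
        t=q[(q[:,2]>.082)][:,:2].astype(np.float32);print(len(t),cv2.minAreaRect(t))
    # anvil
    px=p["pixels"].astype(int);org=(px[...,2]>100)&(px[...,1]<90)&(px[...,0]<70)
    m=org&(abs(W[...,2]-.1)<.004)&(np.hypot(W[...,0]-.604,W[...,1]-.055)<.028)
    q=W[m][:,:2].astype(np.float32);print("anvil",len(q),cv2.minAreaRect(q),W[m][:,2].mean())
```

```text
top (293, array([ 0.5097, -0.0642], dtype=float32), (0.5094609260559082, -0.06448028981685638), (0.013953324407339096, 0.052896320819854736), np.float32(159.54353))
433 [ 0.4844 -0.0822  0.046 ] [ 0.5351 -0.0323  0.0891]
seg 651 [ 0.5099 -0.0636  0.0748] [ 0.4859 -0.0808  0.0294  0.5322 -0.048   0.088 ]
358 ((0.49919843673706055, -0.0529896579682827), (0.03183143585920334, 0.08004314452409744), 42.332088470458984)
anvil 677 ((0.6005545258522034, 0.055719099938869476), (0.029875164851546288, 0.04843117296695709), 62.22904968261719) 0.09874376889154932
scene (208, array([ 0.515 , -0.0594], dtype=float32), (0.5146489143371582, -0.059619657695293427), (0.012894495390355587, 0.04976547881960869), np.float32(158.37955))
702 [ 0.4903 -0.0735  0.0444] [ 0.5409 -0.0181  0.0878]
seg 819 [ 0.5125 -0.0618  0.0684] [ 0.4    -0.1887 -0.0013  0.5368 -0.0448  0.0867]
190 ((0.7360010147094727, 0.1617811769247055), (0.6576738953590393, 0.051277853548526764), 44.91128158569336)
anvil 535 ((0.6030443906784058, 0.05786871910095215), (0.030379537492990494, 0.04998051002621651), 63.05113220214844) 0.09903061930514936
```

move_arm([
  [[1,-0.82,0.25,0,0,0,0.45],[1,-0.82,0.25,0,0,0,0.45],[1,-0.82,0.25,0,0,0,0.45],[1,-0.82,0.25,0,0,0,0.45],[1,-0.82,0.25,0,0,0,0.45],[1,-0.82,0.25,0,0,0,0.45],[1,-0.82,0.25,0,0,0,0.45],[1,-0.82,0.25,0,0,0,0.45],[1,-0.82,0.25,0,0,0,0.45],[1,-0.82,0.25,0,0,0,0.45]],
], newtons=40)

```text
time_s: 2.4
tool_pos: [0.3232, -0.354, 0.2539]
tool_rot: [[0.953, 0.303, 0.0], [0.303, -0.953, -0.0], [0.0, 0.0, -1.0]]
ft_force: [0.4, 0.2, -0.2]
finger_gap: 0.047
grip_force: 0.0
```

move_arm([
  [[1,-0.82,0.25,0,0,0,0.45],[1,-0.82,0.25,0,0,0,0.45],[1,-0.82,0.25,0,0,0,0.45],[1,-0.82,0.25,0,0,0,0.45],[1,-0.82,0.25,0,0,0,0.45],[1,-0.82,0.25,0,0,0,0.45],[1,-0.82,0.25,0,0,0,0.45],[1,-0.82,0.25,0,0,0,0.45],[1,-0.82,0.25,0,0,0,0.45],[1,-0.82,0.25,0,0,0,0.45]],
])

```text
time_s: 3.4
tool_pos: [0.4642, -0.1371, 0.2039]
tool_rot: [[0.953, 0.303, 0.0], [0.303, -0.953, -0.0], [0.0, 0.0, -1.0]]
ft_force: [0.5, 1.2, -0.0]
finger_gap: 0.0471
grip_force: 0.0
```

move_arm([
  [[0.85,-0.7,0,0,0,0,0.45],[0.85,-0.7,0,0,0,0,0.45],[0.85,-0.7,0,0,0,0,0.45],[0.85,-0.7,0,0,0,0,0.45],[0,0,0,0,0,0.0176,0.45],[0,0,0,0,0,0.0176,0.45],[0,0,0,0,0,0.0176,0.45],[0,0,0,0,0,0.0176,0.45],[0,0,0,0,0,0.0176,0.45],[0,0,0,0,0,0.0176,0.45]],
])

```text
time_s: 4.4
tool_pos: [0.5115, -0.0641, 0.204]
tool_rot: [[0.936, -0.353, 0.0], [-0.353, -0.936, -0.0], [0.0, -0.0, -1.0]]
ft_force: [-0.1, 0.1, 0.5]
finger_gap: 0.0467
grip_force: 0.0
```

move_arm([
  [[0,0,0.47,0,0,0,0.45],[0,0,0.47,0,0,0,0.45],[0,0,0.47,0,0,0,0.45],[0,0,0.47,0,0,0,0.45],[0,0,0.47,0,0,0,0.45],[0,0,0.47,0,0,0,0.45],[0,0,0.47,0,0,0,0.45],[0,0,0,0,0,0,0.45],[0,0,0,0,0,0,0.45],[0,0,0,0,0,0,0.45]],
])

```text
time_s: 5.4
tool_pos: [0.5119, -0.0641, 0.1386]
tool_rot: [[0.937, -0.348, 0.001], [-0.348, -0.937, -0.0], [0.001, -0.0, -1.0]]
ft_force: [-0.0, -0.2, 0.4]
finger_gap: 0.0469
grip_force: 0.0
```

Run:
```python
from m import *
a=read_camera("top")["pixels"][220:340,280:440];b=read_camera("scene")["pixels"][150:270,240:400]
cv2.imwrite("pics/g1.png",cv2.resize(cv2.hconcat([a,b]),(800,300)))
s=bot.get_state();print(s["tool_pos"],s["ft_force"])
```

```text
[ 0.5119 -0.0642  0.1388] [-0.0272  0.2614  0.3064]
```

View pics/g1.png

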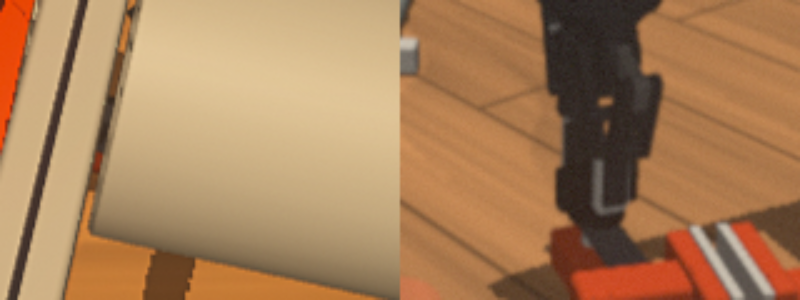

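The scene half shows the fingers around the wing just above the lug (scene pixel about (224,360)), and the wrist force is near zero. I'll close now.

move_arm([
  [[0,0,0,0,0,0,1],[0,0,0,0,0,0,1],[0,0,0,0,0,0,1],[0,0,0,0,0,0,1],[0,0,0,0,0,0,1],[0,0,0,0,0,0,1],[0,0,0,0,0,0,1],[0,0,0,0,0,0,1],[0,0,0,0,0,0,1],[0,0,0,0,0,0,1]],
], newtons=40)

```text
time_s: 6.5
tool_pos: [0.5116, -0.0642, 0.1385]
tool_rot: [[0.937, -0.348, 0.0], [-0.348, -0.937, -0.0], [0.0, 0.0, -1.0]]
ft_force: [-2.4, -1.3, 5.3]
finger_gap: 0.0133
grip_force: 41.6
```

move_arm([
  [[0,0,0,0,0,-0.0167,1],[0,0,0,0,0,-0.0167,1],[0,0,0,0,0,-0.0167,1],[0,0,0,0,0,-0.0167,1],[0,0,0,0,0,-0.0167,1],[0,0,0,0,0,-0.0167,1],[0,0,0,0,0,-0.0167,1],[0,0,0,0,0,-0.0167,1],[0,0,0,0,0,-0.0167,1],[0,0,0,0,0,-0.0167,1]],
])

```text
time_s: 7.5
tool_pos: [0.5114, -0.0629, 0.1385]
tool_rot: [[0.766, 0.643, -0.0], [0.643, -0.766, 0.002], [0.001, -0.002, -1.0]]
ft_force: [-4.3, 6.5, 8.8]
finger_gap: 0.0132
grip_force: 42.2
```

move_arm([
  [[0,0,0,0,0,0,1],[0,0,0,0,0,0,1],[0,0,0,0,0,0,0.45],[0,0,0,0,0,0,0.45],[0,0,0,0,0,0,0.45],[0,0,0,0,0,0,0.45],[0,0,-0.8,0,0,0,0.45],[0,0,-0.8,0,0,0,0.45],[0,0,-0.8,0,0,0,0.45],[0,0,-0.8,0,0,0,0.45]],
])

```text
time_s: 8.5
tool_pos: [0.5114, -0.0641, 0.2026]
tool_rot: [[0.769, 0.639, -0.0], [0.639, -0.769, 0.0], [-0.0, -0.0, -1.0]]
ft_force: [-0.5, -1.1, 0.6]
finger_gap: 0.0471
grip_force: 0.0
```

move_arm([
  [[0.92,-0.2,0,0,0,0,0.22],[0.92,-0.2,0,0,0,0,0.22],[0.92,-0.2,0,0,0,0,0.22],[0.92,-0.2,0,0,0,0,0.22],[0.92,-0.2,0,0,0,0,0.22],[0.92,-0.2,0,0,0,0,0.22],[0.92,-0.2,0,0,0,0,0.22],[0.92,-0.2,0,0,0,0,0.22],[0,0,0,0,0,0.0209,0.22],[0,0,0,0,0,0.0209,0.22]],
])

```text
time_s: 9.5
tool_pos: [0.6044, 0.0551, 0.2017]
tool_rot: [[0.91, 0.414, -0.0], [0.414, -0.91, -0.0], [-0.0, -0.0, -1.0]]
ft_force: [-0.2, -0.6, 0.3]
finger_gap: 0.0668
grip_force: 0.0
```

move_arm([
  [[0,0,0,0,0,0.0209,0.22],[0,0,0,0,0,0.0209,0.22],[0,0,0,0,0,0.0209,0.22],[0,0,0,0,0,0.0209,0.22],[0,0,0,0,0,0.0209,0.22],[0,0,0,0,0,0.0209,0.22],[0,0,0,0,0,0.0209,0.22],[0,0,0,0,0,0,0.22],[0,0,0,0,0,0,0.22],[0,0,0,0,0,0,0.22]],
])

```text
time_s: 10.5
tool_pos: [0.6042, 0.0546, 0.202]
tool_rot: [[0.885, -0.466, -0.0], [-0.466, -0.885, -0.0], [-0.0, 0.0, -1.0]]
ft_force: [0.1, -0.9, -0.6]
finger_gap: 0.0667
grip_force: 0.0
```

Run:
```python
from m import *
s=bot.get_state();print(s["tool_pos"],s["tool_rot"][:,0])
p=read_camera("top");q=read_camera("scene")
print(wing(p,(.511,-.063)),wing(q,(.511,-.063)))
for t in("pointer","mark","anvil"):
    for z in spot_point(t,q)[:1]:print(t,z["conf"],at_z(q,z["position"],.08 if t=="anvil" else .036))
cv2.imwrite("pics/g2.png",cv2.resize(cv2.hconcat([p["pixels"][120:360,200:400],q["pixels"][140:380,220:420]]),(800,480)))
```

```text
[0.6042 0.0546 0.202 ] [ 0.8845 -0.4664 -0.0001]
(233, array([ 0.5085, -0.064 ], dtype=float32), (0.509287416934967, -0.06417634338140488), (0.05245961621403694, 0.01418919675052166), np.float32(41.533752)) (27, array([ 0.5302, -0.0455], dtype=float32), (0.5294821262359619, -0.044815752655267715), (0.005655971355736256, 0.012818449176847935), np.float32(137.85773))
pointer 0.69 [0.641  0.0391 0.036 ]
mark 0.49 [0.641  0.0843 0.036 ]
anvil 0.67 [0.6127 0.06   0.08  ]
```

View pics/g2.png

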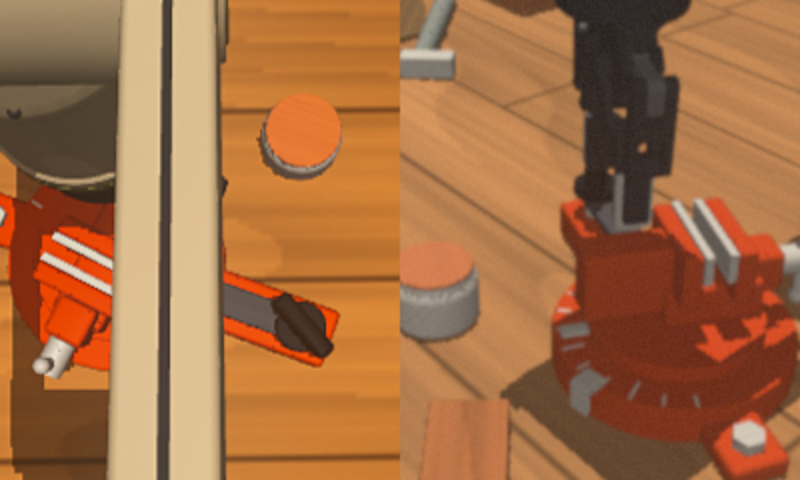

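Top view: the wing now lies at about 41.5° (about 62° turned, so loose). The scene view shows the gripper centred above the anvil. I'll descend and pinch.

move_arm([
  [[0,0,0.48,0,0,0,0.22],[0,0,0.48,0,0,0,0.22],[0,0,0.48,0,0,0,0.22],[0,0,0.48,0,0,0,0.22],[0,0,0.48,0,0,0,0.22],[0,0,0.48,0,0,0,0.22],[0,0,0.48,0,0,0,0.22],[0,0,0,0,0,0,0.22],[0,0,0,0,0,0,0.22],[0,0,0,0,0,0,0.22]],
])

```text
time_s: 11.75
tool_pos: [0.6046, 0.0547, 0.1355]
tool_rot: [[0.883, -0.469, 0.001], [-0.469, -0.883, 0.0], [0.001, -0.0, -1.0]]
ft_force: [0.2, 0.9, -0.1]
finger_gap: 0.0666
grip_force: 0.0
```

move_arm([
  [[0,0,0,0,0,0,1],[0,0,0,0,0,0,1],[0,0,0,0,0,0,1],[0,0,0,0,0,0,1],[0,0,0,0,0,0,1],[0,0,0,0,0,0,1],[0,0,0,0,0,0,1],[0,0,0,0,0,0,1],[0,0,0,0,0,0,1],[0,0,0,0,0,0,1]],
], newtons=40)

```text
time_s: 12.75
tool_pos: [0.6046, 0.0549, 0.1355]
tool_rot: [[0.883, -0.469, 0.001], [-0.469, -0.883, 0.0], [0.001, -0.001, -1.0]]
ft_force: [-0.6, 2.2, 4.6]
finger_gap: 0.0293
grip_force: 43.0
```

move_arm([
  [[-0.004,-0.138,0,0,0,-0.0094,1],[-0.004,-0.138,0,0,0,-0.0094,1],[-0.004,-0.138,0,0,0,-0.0094,1],[-0.004,-0.138,0,0,0,-0.0094,1],[-0.004,-0.138,0,0,0,-0.0094,1],[-0.004,-0.138,0,0,0,-0.0094,1],[-0.004,-0.138,0,0,0,-0.0094,1],[-0.004,-0.138,0,0,0,-0.0094,1],[-0.004,-0.138,0,0,0,-0.0094,1],[-0.004,-0.138,0,0,0,-0.0094,1]],
])

```text
time_s: 13.75
tool_pos: [0.6097, 0.0812, 0.1355]
tool_rot: [[0.995, 0.104, 0.001], [0.104, -0.995, 0.0], [0.001, 0.0, -1.0]]
ft_force: [-2.0, -0.2, 6.3]
finger_gap: 0.0294
grip_force: 43.3
```

Run:
```python
from m import *
s=bot.get_state();r=s["tool_rot"][:,0];print(s["tool_pos"],s["ft_force"],np.degrees(np.arctan2(r[1],r[0])),np.degrees(np.arctan2(s["tool_pos"][1]-.076,s["tool_pos"][0]-.563)))
q=read_camera("scene")
for t in("pointer","mark","anvil"):
    for z in spot_point(t,q)[:1]:print(t,z["conf"],z["position"],at_z(q,z["position"],.08 if t=="anvil" else .036))
cv2.imwrite("pics/g3.png",cv2.resize(q["pixels"][200:380,240:440],(800,600) if 0 else (660,594)))
```

```text
[0.6097 0.0812 0.1355] [-1.9547 -0.1539  6.3183] 5.94514322107168 6.412966533786736
pointer 0.66 [327.1, 317.6] [0.6464 0.0873 0.036 ]
anvil 0.7 [288.3, 336.4] [0.6149 0.0857 0.08  ]
```

View pics/g3.png

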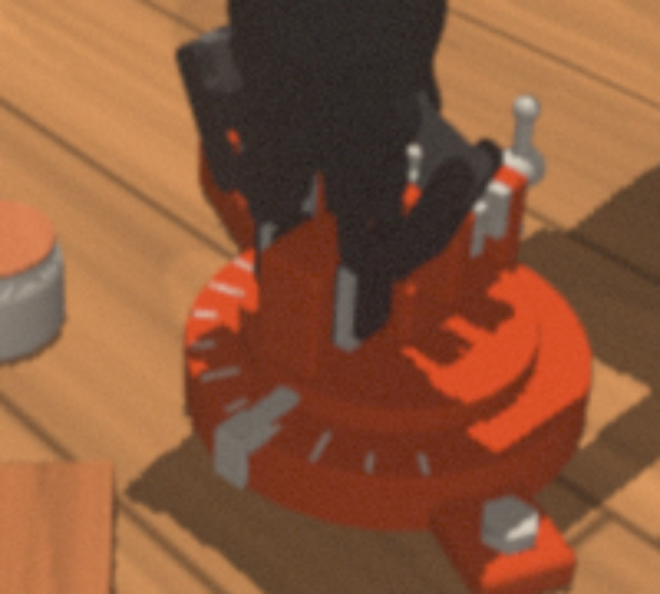

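The pointer (crop about (275,405), scene about (323,323)) now runs straight into the clip (crop (235,440)), so they are aligned. I'll release and return to the knob.

move_arm([
  [[0,0,0,0,0,0,1],[0,0,0,0,0,0,1],[0,0,0,0,0,0,0.22],[0,0,0,0,0,0,0.22],[0,0,0,0,0,0,0.22],[0,0,0,0,0,0,0.22],[0,0,-0.85,0,0,0,0.22],[0,0,-0.85,0,0,0,0.22],[0,0,-0.85,0,0,0,0.22],[0,0,-0.85,0,0,0,0.22]],
])

```text
time_s: 14.95
tool_pos: [0.61, 0.0814, 0.2057]
tool_rot: [[0.995, 0.102, 0.002], [0.102, -0.995, 0.0], [0.002, 0.0, -1.0]]
ft_force: [-0.2, 0.0, 1.0]
finger_gap: 0.0668
grip_force: 0.0
```

move_arm([
  [[-0.807,0.958,0,0,0,0,0.45],[-0.807,0.958,0,0,0,0,0.45],[-0.807,0.958,0,0,0,0,0.45],[-0.807,0.958,0,0,0,0,0.45],[-0.807,0.958,0,0,0,0,0.45],[-0.807,0.958,0,0,0,0,0.45],[-0.807,0.958,0,0,0,0,0.45],[0,0,0,0,0,-0.0222,0.45],[0,0,0,0,0,-0.0222,0.45],[0,0,0,0,0,-0.0222,0.45]],
])

```text
time_s: 15.95
tool_pos: [0.5111, -0.064, 0.2047]
tool_rot: [[0.865, 0.502, 0.002], [0.502, -0.865, -0.0], [0.002, 0.001, -1.0]]
ft_force: [-0.4, 0.7, -0.4]
finger_gap: 0.0473
grip_force: 0.0
```

move_arm([
  [[0,0,0,0,0,-0.0139,0.45],[0,0,0,0,0,-0.0139,0.45],[0,0,0.48,0,0,0,0.45],[0,0,0.48,0,0,0,0.45],[0,0,0.48,0,0,0,0.45],[0,0,0.48,0,0,0,0.45],[0,0,0.48,0,0,0,0.45],[0,0,0.48,0,0,0,0.45],[0,0,0.48,0,0,0,0.45],[0,0,0,0,0,0,0.45]],
])

```text
time_s: 16.95
tool_pos: [0.5097, -0.0634, 0.1337]
tool_rot: [[0.768, 0.641, -0.003], [0.641, -0.768, 0.001], [-0.002, -0.002, -1.0]]
ft_force: [0.2, -0.1, 0.2]
finger_gap: 0.0472
grip_force: 0.0
```

move_arm([
  [[0,0,-0.2,0,0,0,0.45],[0,0,0,0,0,0,0.45],[0,0,0,0,0,0,1],[0,0,0,0,0,0,1],[0,0,0,0,0,0,1],[0,0,0,0,0,0,1],[0,0,0,0,0,0,1],[0,0,0,0,0,0,1],[0,0,0,0,0,0,1],[0,0,0,0,0,0,1]],
])

```text
time_s: 17.95
tool_pos: [0.5108, -0.0633, 0.1404]
tool_rot: [[0.768, 0.641, 0.0], [0.641, -0.768, 0.0], [0.0, -0.0, -1.0]]
ft_force: [-2.7, 2.1, 5.2]
finger_gap: 0.0134
grip_force: 40.4
```

move_arm([
  [[0,0,0,0,0,0.0168,1],[0,0,0,0,0,0.0168,1],[0,0,0,0,0,0.0168,1],[0,0,0,0,0,0.0168,1],[0,0,0,0,0,0.0168,1],[0,0,0,0,0,0.0168,1],[0,0,0,0,0,0.0168,1],[0,0,0,0,0,0.0168,1],[0,0,0,0,0,0.0168,1],[0,0,0,0,0,0.0168,1]],
])

```text
time_s: 18.95
tool_pos: [0.5108, -0.0639, 0.1403]
tool_rot: [[0.934, -0.356, 0.0], [-0.356, -0.934, -0.001], [0.0, 0.001, -1.0]]
ft_force: [-2.3, -1.9, 4.6]
finger_gap: 0.0132
grip_force: 40.3
```

Run:
```python
from m import *
s=bot.get_state();r=s["tool_rot"][:,0];print(s["time_s"],s["tool_pos"],s["ft_force"],s["torque"],s["finger_gap"],np.degrees(np.arctan2(r[1],r[0])))
```

```text
18.95 [ 0.5108 -0.0639  0.1403] [-2.3428 -1.9479  4.604 ] [-0.3031  0.5371  0.1412] 0.013164108270409687 -20.85950330997933
```

move_arm([
  [[0,0,0,0,0,0.003,1],[0,0,0,0,0,0.002,1],[0,0,0,0,0,0,1],[0,0,0,0,0,0,0.45],[0,0,0,0,0,0,0.45],[0,0,0,0,0,0,0.45],[0,0,0,0,0,0,0.45],[0,0,-0.8,0,0,0,0.45],[0,0,-0.8,0,0,0,0.45],[0,0,-0.8,0,0,0,0.45]],
])

```text
time_s: 19.95
tool_pos: [0.5106, -0.0635, 0.188]
tool_rot: [[0.924, -0.382, -0.001], [-0.382, -0.924, 0.0], [-0.001, -0.0, -1.0]]
ft_force: [-0.0, -0.4, -0.8]
finger_gap: 0.0469
grip_force: 0.0
```

move_arm([
  [[-0.2,0.8,-0.8,0,0,0,0.45],[-0.2,0.8,-0.8,0,0,0,0.45],[-0.2,0.8,-0.8,0,0,0,0.45],[-0.2,0.8,0,0,0,0,0.45],[-0.2,0.8,0,0,0,0,0.45],[-0.2,0.8,0,0,0,0,0.45],[-0.2,0.8,0,0,0,0,0.45],[-0.2,0.8,0,0,0,0,0.45],[-0.2,0.8,0,0,0,0,0.45],[-0.2,0.8,0,0,0,0,0.45]],
])

```text
time_s: 20.95
tool_pos: [0.4123, -0.1967, 0.2356]
tool_rot: [[0.924, -0.382, 0.0], [-0.382, -0.924, 0.0], [0.0, -0.0, -1.0]]
ft_force: [0.4, -0.9, -0.9]
finger_gap: 0.0468
grip_force: 0.0
```

Run:
```python
from m import *
for n in("top","scene"):
    q=read_camera(n);print(n,wing(q,(.511,-.063)))
    for t in("pointer","mark"):
        for z in spot_point(t,q)[:1]:print(t,z["conf"],z["position"],at_z(q,z["position"],.036))
    cv2.imwrite(f"pics/e{n}.png",q["pixels"])
a=cv2.imread("pics/etop.png")[150:330,200:400];b=cv2.imread("pics/escene.png")[200:380,230:430]
cv2.imwrite("pics/e.png",cv2.resize(cv2.hconcat([a,b]),(800,360)))
print(bot.get_state()["time_s"])
```

```text
top (209, array([ 0.509 , -0.0638], dtype=float32), (0.5095914006233215, -0.06450166553258896), (0.013912898488342762, 0.05317579209804535), np.float32(159.9682))
pointer 0.67 [202.2, 254.0] [0.6368 0.0806 0.036 ]
mark 0.54 [199.7, 249.6] [0.6408 0.0875 0.036 ]
scene (231, array([ 0.5147, -0.0603], dtype=float32), (0.5126925110816956, -0.062195517122745514), (0.0163477323949337, 0.051353100687265396), np.float32(157.70493))
pointer 0.55 [325.7, 313.2] [0.6488 0.0818 0.036 ]
mark 0.7 [324.2, 318.4] [0.642 0.084 0.036]
21.25
```

View pics/e.png

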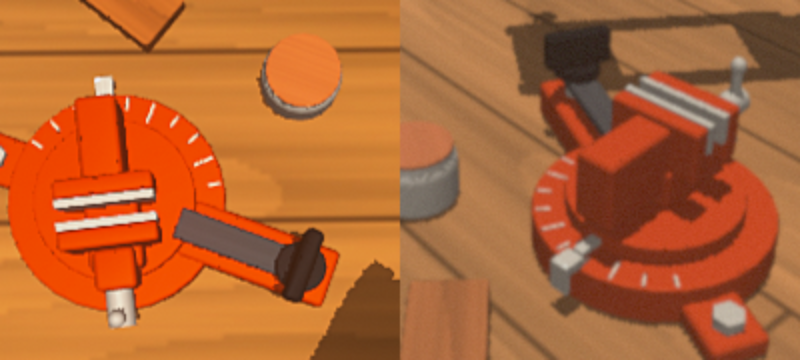

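The pointer meets the clip (scene crop about (575,255)). The clip is where it was, and the wing is back at about 160° world, its tight direction. The robot is clear, so I'm handing in.

```bash
python3 -c "
from station import bot
print(bot.job_done())"
```

```text
the job is handed in; nothing more can be done
None
```

I loosened the lock by about 60°, swung the vise head to the marker clip and turned the knob back tight, then handed the job in at about 21 s; the last pictures show the pointer at the clip and the clip where it was, but no verdict came back.

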